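Stop the dough mixer and peel its sticky cover off

TASK

Turn the speed selector on the mixer's drive back to stop (the ring mark). Then free the clear cover that sticks in the steel frame on the mixing bowl: take it by its black grip bar and raise that corner first, so that it peels off with the opposite corner leaving the frame last and the frame stays seated on the bowl. Finish while still holding the cover in the air over the bowl, ready to be scraped off into it: tipped at about 45 degrees with the grip corner uppermost and the opposite corner about 5 cm above the middle of the bowl's opening; leave the things standing around alone.

Things in the scene. Friction and masses are not known exactly. Their poses are not given: they have to be found in the camera images.
- machine: Bench dough mixer, fixed. Origin on the table under its middle; x to its far side, y to its left, z up. Left: cream drive housing 220 x 220 mm, centred at y = +118 mm, aluminium top panel 152 mm above the table with the selector at x = -45, y = +118 mm. Right: grey bowl block 150 (x) x 160 (y) mm, 118 mm high, centred at y = -110 mm.
- selector (a joint): Angle of the speed selector in rad, growing clockwise seen from above. 0 = stop: the pointer points along the machine's +y, to the ring mark. 0.70 = slow (one dot), 1.40 = fast (two dots). A detent (peak about 0.05 N m) draws it into each of the three positions and it stays there.
- selector_grip (a point): Point on the vertical axis of the selector at the height to grip, 25 mm above the panel. The knob is black: a round skirt of 46 mm diameter and 7 mm height, and on it a grip bar 40 mm long, 14 mm thick, whose top is 37 mm above the panel; a white line marks the pointer end of the bar. Its axes turn with the knob: y is the pointer direction, x runs across the bar, z is up.
- frame: Loose steel splash frame 140 (x) x 150 (y) mm, 0.6 kg, held on the bowl only by its weight. Origin at the centre of its underside, on the bowl's top; axes as the machine's. The cover lies on its ledge 8 mm up; the lip round it is 3 mm higher. Two sticky rubber pads in the lip, at the left ends of the cover's near and far edges (51 mm to +y), cling to those edges.
- cover: Loose clear plastic plate 112 (x) x 122 (y) x 5 mm, 0.1 kg, in the frame. Origin at the centre of its underside, z up, axes as the machine's at first. Each pad drags on its edge with about 3 N over the first 3 mm of rise there. Turned up about the corner opposite the grip it is free after about 0.35 rad and can be lifted away; lifted level it drags the frame along.
- cover_grip (a point): Centre of the black grip bar on the cover, 18 mm above the cover's underside, 45 mm to +x and 40 mm to -y of its centre (far right corner seen from the robot). The bar is 10 mm thick (x), 34 mm long (y) and stands 26 mm above the plate's top; it is pinched across its thickness, along the cover's x.
- cover_toe (a point): The cover's corner opposite the grip bar, at the underside: 56 mm to -x and 61 mm to +y of the cover's centre. Its axes are the cover's.
- bowl_mouth (a point): Centre of the bowl's opening (80 x 90 mm) at the top of the collar, 123 mm above the table, 6 mm below the frame's lip. Axes like the machine's.
- flask: Bystander: conical glass flask, 88 mm wide, 130 mm tall, left of the machine, nearer the robot. Origin at the centre of its underside.
- jar: Bystander: sample jar, 72 mm wide, 95 mm tall, right of the machine. Origin at the centre of its underside.
- wash_bottle: Bystander: white plastic bottle, 64 mm wide, 160 mm tall, left of the machine. Origin at the centre of its underside.
- scraper: Bystander: hand scraper 200 mm long, lying on the table right of the machine, nearer the robot. Origin on its underside.
Things that resemble listed ones, but are neither listed nor needed, are in the scene too. Of the things that look like the cover, the smallest one is meant.

How it is judged:
On the way, in this order (a step that is already met when the one before it is completed fails the run):
1. the selector stands at stop, within 0.12 rad (value of joint selector between -0.12 and 0.12 rad), for 0.3 s.
2. the cover peels: raised at the grip side to more than 0.15 rad of tilt while its opposite corner is still down within 6 mm of the frame's ledge (angle between cover_toe's own z axis and vertical above 0.15 rad and z of cover_toe in the frame of frame below 0.014 m and z of cover_grip in the frame of frame above 0.036 m), for 0.04 s.
At the end, for the whole second after the job is handed in: Selector at stop (0.12 rad). Fingers hold the cover still, clear of frame and machine, tilted 25 to 65 degrees, grip corner up; opposite corner within 35 mm of the middle of the bowl's opening from above and 25 to 90 mm over it. Frame still seated (6 mm sideways, 4 mm up, 0.04 rad) (all of step 1 and contact force between the fingers and cover above 1 N and contact force between cover and frame below 0.1 N and contact force between cover and machine below 0.1 N and angle between cover_toe's own z axis and vertical between 0.44 and 1.13 rad and horizontal distance between cover_toe and bowl_mouth below 0.035 m and z of cover_toe in the frame of bowl_mouth between 0.025 and 0.09 m and z of cover_grip in the frame of bowl_mouth above 0.095 m and linear speed of cover below 0.03 m/s and horizontal distance between frame and bowl_mouth below 0.006 m and z of frame in the frame of machine below 0.122 m and angle between frame's own z axis and vertical below 0.04 rad); the arm keeps its last pose, push and grip.
It fails at once if the cover was opened before the selector was at stop (value of joint selector above 0.3 rad and distance of cover_grip from where it was at the start of the episode above 0.012 m).
It fails at once if the frame came off its seat with the cover (moved more than 8 mm or tipped more than 0.1 rad) (distance of frame from where it was at the start of the episode above 0.008 m or angle between frame's own z axis and vertical above 0.1 rad).
It fails at once if a bystander was moved more than 30 mm (distance of any of flask, jar, wash_bottle, scraper from where it was at the start of the episode above 0.03 m).
It also fails if it takes over 56 s, if anything falls off the work surface, if the arm or the gripper's body presses on something with over 40 N, if the wrist force passes 120 N, or if a joint passes its speed limit or range.

ROBOT

A 6-joint arm with a two-finger parallel gripper is mounted at the origin on the work surface. World frame = base frame: x ahead of the robot, y to its left, z up, the work surface at z = 0. Lengths are in m, angles in rad, forces in N, time in s.
With the tool pointing down it reaches from about 0.275 to 0.75 m from the base axis. Payload 10.2 kg.
Tool frame: the origin (TCP) lies between the finger pads; the fingertips stand 14 mm ahead of it and the grasp point (between the pads) lies 5 mm behind it; z points along the fingers, y is the line along which they close (so a half turn about z gives the same grasp; the last joint's range is limited). The gripper opens to 85 mm and grips with 20 to 120 N. Pads are 22 mm wide; open, the fingers measure 114 mm over their backs; the gripper's body (76 mm by 85 mm) begins 54 mm behind the grasp point. The pads swing forward as they close: fully open they stand 13 mm farther back than shut.
Start: joints at [0.957, 0.313, 1.498, -0, 1.331, -0.223], TCP at [0.2, 0.485, 0.245] pointing down, gripper open.
Joint ranges: [-2.94, 2.94], [-0.97, 2.17], [0.19, 2.56], [-1.23, 4.37], [0.02, 3.11], [-2.88, 2.88]. Speed limits (rad/s): [2.39, 2.39, 3.01, 3.14, 3.14, 3.14].

INTERFACE

Orientations are given as [roll, pitch, yaw] about the fixed x, y, z axes, in that order (R = Rz(yaw) Ry(pitch) Rx(roll)).
In Python, from rig import status, snapshot, ticket gives the robot as it stands.
- The arm moves only by the shell command python3 -m crank 'ROWS' [FORCE]. ROWS is JSON, a list of rows, each a list of 7 numbers: the shift along the world's x, y, z in mm, then the turn, a rotation vector about the world's x, y, z in rad, then the finger opening in mm, from 0 to 85.4. A call has 1 to 8 rows; each row shifts and turns the commanded pose from where the row before left it; what a row does not reach is not made up. A row lasts 1/12 s, in which the tool goes at most 41.7 mm and 7.16 degrees, less where a joint would pass 70% of its speed; a pose out of reach is approached as far as the arm can. A call is refused whole if a number of a shift passes 41.7 or a number of a turn 0.125, either way. A call with a gripper value outside its range is refused whole. The fingers move at their own pace and stop on an object; FORCE is the grip in N (left out, the last holds). Time passes only in rows, so rows that do not move let the fingers close. It gives the time, the measured TCP pose, the force, the opening and the grip force at its end, in the units of the state.
- status.sense(): the state, without advancing time (a new reading comes with each control period).
- snapshot(name): name is "scene" or "top" or "wrist"; returns a dict with "pixels" (420x560x3 uint8, red, green, blue), "camera_matrix" (3x3 intrinsics, pixels), "cam_to_world" (4x4, takes a point from camera to world coordinates). Camera axes: x right, y up, looking along -z (the intrinsics and any distortion apply to the point x, -y, -z); pixel columns grow to the right and rows downward; lengths in m; the calibration is good to about 2 mm. A picture is of the moment at which its call begins. There is no depth.
- ticket.sign_off(): hands the job in; it is judged then, once.
The state is a dict: "t": time; "qpos": joint angles; "dq": joint speeds; "joint_torque": joint torques, N m; "eef_pos": TCP position; "eef_rot": TCP orientation; "ft_force": force on the tool from outside, world axes, zero at the start; "ft_torque": the same for the moment, N m; "width": finger opening in m; "finger_force": force on a finger pad.
Only numpy, scipy, OpenCV 4.12 (cv2) and the standard library are available. Lean on these libraries where they do the work, as an engineer would, in place of code of your own. Each camera call takes 0.05 s, during which the arm holds its last target. There are 200 camera calls.

## Working session

There is one attempt and no reset: what is moved stays moved. The work goes in short steps, Python scripts to look and compute and a shell command to move; the robot and the scene stay as the last step left them, time stands still between calls to the robot, and variables do not carry over. Pictures are saved under pics/ and viewed, at most 10 in all, crops included, and the job is handed in when it is done.

```bash
mkdir -p pics; ls
cat > h.py <<'E'
import numpy as np, cv2
from rig import status, snapshot, ticket
def grab(n,f):
    s=snapshot(n); cv2.imwrite('pics/'+f,s['pixels'][:,:,::-1]); np.savez('pics/'+f[:-4],**{k:np.array(v) for k,v in s.items()}); return s
def ray(s,u,v):
    K=np.array(s['camera_matrix']);T=np.array(s['cam_to_world'])
    p=np.linalg.inv(K)@[u,v,1]; d=T[:3,:3]@[p[0],-p[1],-p[2]]; return T[:3,3],d
def onz(s,u,v,z):
    o,d=ray(s,u,v); return o+d*(z-o[2])/d[2]
E
python3 - <<'E'
from h import *
for n in('top','scene'):
    s=grab(n,n+'1.png'); print(n,{k:v for k,v in s.items() if k!='pixels'})
print(status.sense())
E
```

```text
pics
top {'camera_matrix': array([[465.88075966,   0.        , 274.30110493],
       [  0.        , 465.88075966, 208.06440057],
       [  0.        ,   0.        ,   1.        ]]), 'cam_to_world': array([[ 0.02770851,  0.99428787, -0.10307218,  0.2921605 ],
       [-0.99958384,  0.02673226, -0.01084105, -0.08617626],
       [-0.00802378,  0.10332968,  0.9946148 ,  1.82906083],
       [ 0.        ,  0.        ,  0.        ,  1.        ]])}
scene {'camera_matrix': array([[480.58272999,   0.        , 284.33536008],
       [  0.        , 480.58272999, 209.63513498],
       [  0.        ,   0.        ,   1.        ]]), 'cam_to_world': array([[ 0.60262387, -0.45362497,  0.65655834,  1.58300182],
       [ 0.79792433,  0.35559949, -0.48668858, -0.8941596 ],
       [-0.01269772,  0.81717403,  0.57625114,  1.10747983],
       [ 0.        ,  0.        ,  0.        ,  1.        ]])}
{'t': 0.1, 'qpos': array([ 9.56617416e-01,  3.13384078e-01,  1.49832792e+00, -2.87822793e-05,
        1.33101272e+00, -2.23424425e-01]), 'dq': array([ 0.00254886, -0.0019944 ,  0.00085247,  0.00046798,  0.00194447,
       -0.00035957]), 'joint_torque': array([ 2.22207724e-03, -4.12907445e+01, -2.60139745e+01, -2.29597845e-04,
        3.09717150e-03,  4.01705984e-05]), 'eef_pos': array([0.19987253, 0.48524108, 0.24480989]), 'eef_rot': array([-3.14048253e+00, -2.23576325e-04,  2.75084490e+00]), 'ft_force': array([ 0.21999138,  0.34597627, -0.46885709]), 'ft_torque': array([-0.02774462, -0.02386964, -0.04705594]), 'finger_force': 0.0, 'width': 0.08533795299748183}
```

View pics/top1.png

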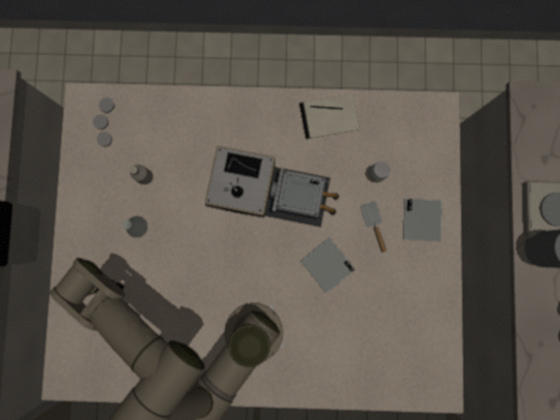

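View pics/scene1.png

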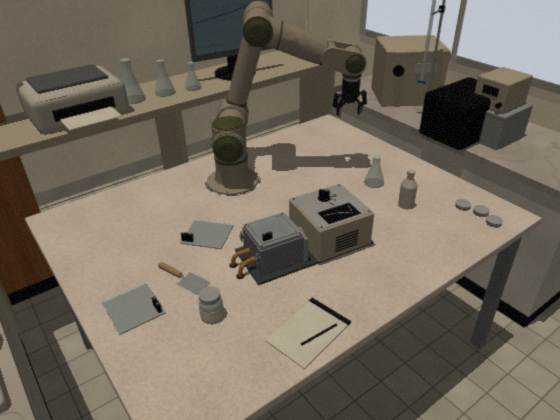

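The top view shows the drive at about (240,181), knob at (237,191), bowl and cover at (299,194) and grip at about (316,182). The two loose plates on the table are look-alikes. I'll enlarge the crop.

Run:
```python
from h import *
a=cv2.imread('pics/top1.png')[135:235,195:345]
a=cv2.convertScaleAbs(a,alpha=1.6)
cv2.imwrite('pics/c1.png',cv2.resize(a,None,fx=5.2,fy=5.2,interpolation=cv2.INTER_CUBIC))
```

```text
(no output)
```

View pics/c1.png

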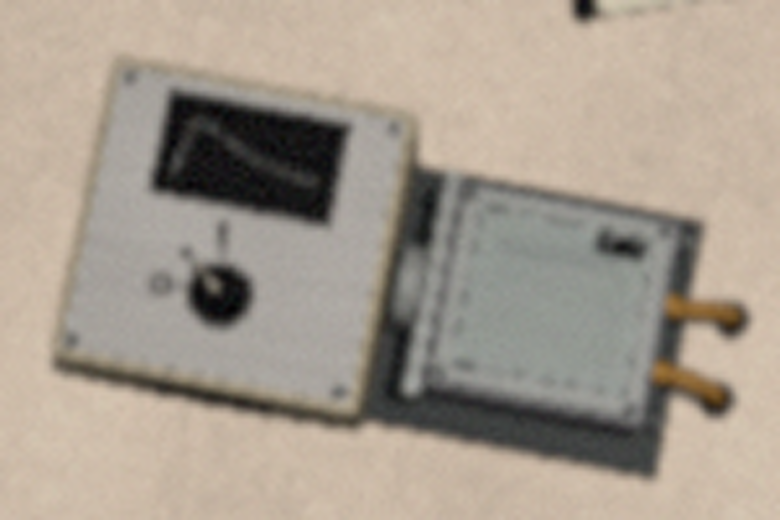

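The crop shows the panel corners at (117,60), (413,115), (357,417) and (57,362). The knob's skirt is at (220,294) and points at the single dot (slow). The grip bar is at about (622,242).

Run:
```python
from h import *
s=np.load('pics/top1.npz')
f=lambda u,v,z: onz(s,195+(u+.5)/5.2-.5,135+(v+.5)/5.2-.5,z)
c=np.array([f(*p,.152) for p in((117,60),(413,115),(357,417),(57,362))])
for i in range(4): d=c[(i+1)%4]-c[i]; print(np.linalg.norm(d),np.degrees(np.arctan2(d[1],d[0]))%90-90)
m=c.mean(0); print('house',m)
k=f(220,294,.159);print('knob',k)
y=np.radians(-10.7)
R=np.array([[np.cos(y),-np.sin(y)],[np.sin(y),np.cos(y)]])
M=m[:2]-R@[0,.118]
print('machine',M,'knob',M+R@[-.045,.118],'frame',M+R@[0,-.11],'grip',M+R@[.045,-.15],f(622,242,.157))
```

```text
0.2128930952689584 -9.209033477544793
0.21694609059289396 -8.745270754625636
0.21291203732052852 -8.873256033067975
0.21819367470756854 -8.751936575596247
house [0.56439544 0.0599934  0.152     ]
knob [0.52318533 0.06907392 0.159     ]
machine [ 0.54248678 -0.05595491] knob [0.52017787 0.0683484 ] frame [ 0.52206345 -0.16404231] grip [ 0.55885436 -0.21170182] [ 0.56751037 -0.20996677  0.157     ]
```

```bash
python3 -m crank '[[20,-26,2,0,0,-0.12,85],[20,-26,2,0,0,-0.12,85],[20,-26,2,0,0,-0.12,85],[20,-26,2,0,0,-0.12,85],[20,-26,2,0,0,-0.12,85],[20,-26,2,0,0,-0.12,85],[20,-26,2,0,0,-0.12,85],[20,-26,2,0,0,-0.12,85]]' 40
python3 -m crank '[[20,-26,2,0,0,-0.12,85],[20,-26,2,0,0,-0.12,85],[20,-26,2,0,0,-0.12,85],[20,-26,2,0,0,-0.12,85],[20,-26,2,0,0,-0.12,85],[20,-26,2,0,0,-0.12,85],[20,-26,2,0,0,-0.12,85],[20,-26,2,0,0,-0.12,85]]'
python3 -m crank '[[0,0,0,0,0,-0.1,85],[0,0,0,0,0,0,85]]'
python3 - <<'E'
from h import *
s=grab('wrist','w1.png'); print(s['cam_to_world'],status.sense()['qpos'])
E
```

```text
t: 0.77
eef_pos: [0.3606, 0.276, 0.2612]
eef_rot: [-3.141, 0.0, 1.785]
ft_force: [0.9, 0.6, -0.1]
width: 0.0851
finger_force: 0.0
t: 1.43
eef_pos: [0.5206, 0.0679, 0.2771]
eef_rot: [-3.141, 0.0, 0.825]
ft_force: [0.7, 0.3, -0.9]
width: 0.0852
finger_force: 0.0
t: 1.6
eef_pos: [0.5204, 0.0682, 0.2766]
eef_rot: [-3.141, 0.001, 0.725]
ft_force: [0.1, 0.8, 0.2]
width: 0.0849
finger_force: 0.0
[[ 0.66290494  0.71636323  0.21767123  0.57567555]
 [-0.74870289  0.63466193  0.19143724  0.11580673]
 [-0.00100904 -0.28987577  0.95706375  0.40571525]
 [ 0.          0.          0.          1.        ]] [-9.14701970e-02  2.91130402e-01  1.44434564e+00  1.79433913e-04
  1.40726797e+00  7.47484849e-01]
```

View pics/w1.png

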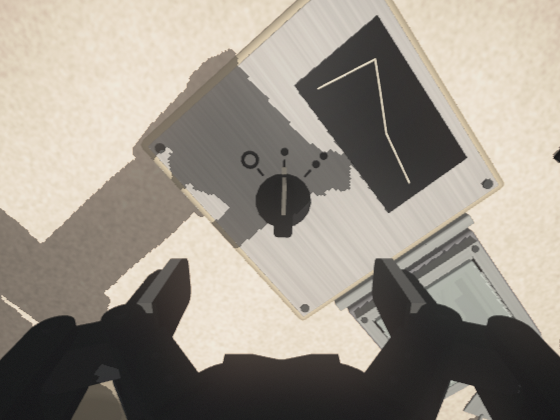

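The wrist view shows the knob skirt at about (283,201). The bar points straight up in the image at the one dot, so the tool is aligned. Panel screws are at (160,149), (487,184) and (305,308).

Run:
```python
from h import *
s=np.load('pics/w1.npz')
for p,z in [((283,201),.159),((285,152),.152),((250,159),.152),((160,149),.152),((487,184),.152),((305,308),.152),((285,178),.189),((283,237),.17)]: print(p,onz(s,*p,z).round(4))
g=cv2.cvtColor(s['pixels'],cv2.COLOR_RGB2GRAY)
n,l,st,c=cv2.connectedComponentsWithStats((g[150:260,230:340]<45).astype(np.uint8))
print(st,c+[230,150])
```

```text
(283, 201) [0.523  0.0673 0.159 ]
(285, 152) [0.5533 0.0921 0.152 ]
(250, 159) [0.5303 0.1095 0.152 ]
(160, 149) [0.4885 0.1689 0.152 ]
(487, 184) [ 0.6447 -0.051   0.152 ]
(305, 308) [ 0.4569 -0.0192  0.152 ]
(285, 178) [0.543  0.0834 0.189 ]
(283, 237) [0.5026 0.0493 0.17  ]
[[    0     0   110   110 11433]
 [   12     3    16    15    60]
 [   20     3     1     1     1]
 [   54    12     1     1     1]
 [   54    14     1     2     2]
 [   28    20     3     3     3]
 [   27    25    42    29   579]
 [   64    27     1     1     1]
 [   69    32     1     1     1]
 [   72    33     1     1     1]
 [   68    35     1     1     1]
 [   70    35     1     1     1]
 [   67    38     2     1     2]
 [   68    41     1     1     1]
 [   57    42     2     3     3]
 [   65    42     1     1     1]
 [   63    47     1     1     1]
 [   33    50     5     4     7]
 [   43    52     1     1     1]] [[285.14379428 205.64742412]
 [249.53333333 160.13333333]
 [250.         153.        ]
 [284.         162.        ]
 [284.         164.5       ]
 [259.         171.        ]
 [275.62694301 187.32642487]
 [294.         177.        ]
 [299.         182.        ]
 [302.         183.        ]
 [298.         185.        ]
 [300.         185.        ]
 [297.5        188.        ]
 [298.         191.        ]
 [287.66666667 193.        ]
 [295.         192.        ]
 [293.         197.        ]
 [264.57142857 201.        ]
 [273.         202.        ]]
```

```bash
python3 -m crank '[[2,-1,-20,0,0,-0.015,85],[0,0,-25,0,0,0,70],[0,0,-25,0,0,0,60],[0,0,-20,0,0,0,50],[0,0,-10,0,0,0,40],[0,0,0,0,0,0,40]]' 30
python3 -m crank '[[0,0,0,0,0,0,20],[0,0,0,0,0,0,5],[0,0,0,0,0,0,5],[0,0,0,0,0,0,5],[0,0,0,0,0,0,5]]' 30
```

```text
t: 2.15
eef_pos: [0.5208, 0.0692, 0.1756]
eef_rot: [-3.139, 0.003, 0.719]
ft_force: [-0.3, -0.9, -0.3]
width: 0.0398
finger_force: 0.0
t: 2.57
eef_pos: [0.5228, 0.0685, 0.1788]
eef_rot: [3.139, -0.002, 0.716]
ft_force: [-0.6, -0.0, 6.4]
width: 0.0132
finger_force: 32.9
```

```bash
python3 -m crank '[[0,-1,3,0,0,0.05,5],[0,0,0,0,0,0.1,5],[0,0,0,0,0,0.1,5],[0,0,0,0,0,0.1,5],[0,0,0,0,0,0.1,5],[0,0,0,0,0,0.1,5],[0,0,0,0,0,0.1,5],[0,0,0,0,0,0.05,5]]'
python3 -m crank '[[0,0,0,0,0,0,5],[0,0,0,0,0,0,5],[0,0,0,0,0,0,5]]'
python3 -m crank '[[0,0,0,0,0,0,30],[0,0,0,0,0,0,60],[0,0,10,0,0,0,70],[0,0,25,0,0,0,80],[0,0,30,0,0,0,85],[0,0,30,0,0,0,85],[0,0,0,0,0,0,85]]'
```

```text
t: 3.23
eef_pos: [0.5226, 0.0681, 0.1792]
eef_rot: [3.141, -0.002, 1.421]
ft_force: [10.5, 4.9, -14.1]
width: 0.013
finger_force: 32.5
t: 3.48
eef_pos: [0.5226, 0.0681, 0.1792]
eef_rot: [3.141, -0.002, 1.416]
ft_force: [9.5, 5.5, -15.2]
width: 0.0136
finger_force: 32.5
t: 4.07
eef_pos: [0.5235, 0.0673, 0.2823]
eef_rot: [3.131, -0.001, 1.416]
ft_force: [0.2, -0.6, 1.1]
width: 0.0851
finger_force: 0.0
```

```bash
python3 -m crank '[[6,-40,2,0,0,0,85],[6,-40,2,0,0,0,85],[6,-40,0,0,0,0,85],[6,-40,0,0,0,0,85],[6,-40,0,0,0,0,85],[6,-40,0,0,0,0,85],[6,-39,0,0,0,0,85],[0,0,0,0,0,0,85]]'
python3 - <<'E'
from h import *
s=grab('wrist','w2.png')
t=grab('scene','sc2.png')['pixels'][170:280,220:380,::-1]
w=s['pixels'][:,:,::-1]
t=cv2.resize(t,(240,165),interpolation=cv2.INTER_CUBIC)
o=np.zeros((420,800,3),np.uint8);o[:,:560]=w;o[:165,560:]=t
cv2.imwrite('pics/c2.png',o)
E
```

```text
t: 4.73
eef_pos: [0.5636, -0.2178, 0.2789]
eef_rot: [-3.141, 0.002, 1.41]
ft_force: [-0.4, -0.2, -0.8]
width: 0.0853
finger_force: 0.0
```

View pics/c2.png

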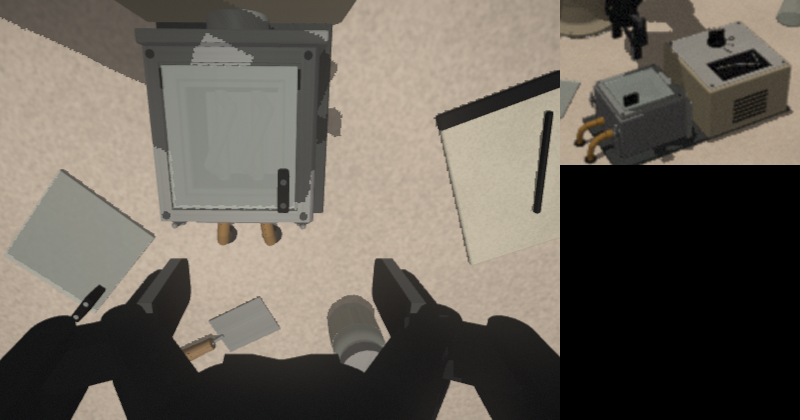

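The wrist view shows the cover at corners (162,66), (298,66), (306,208) and (171,209), with the grip bar at about (283,190). The jar is at (352,320). I'll compute the grip position and check the knob in the top view.

Run:
```python
from h import *
s=np.load('pics/w2.npz')
c=np.array([onz(s,*p,.131) for p in((162,66),(298,66),(306,208),(171,209))])
for i in range(4): d=c[(i+1)%4]-c[i]; print(np.linalg.norm(d[:2]),np.degrees(np.arctan2(d[1],d[0]))%90-90)
print('cover',c.mean(0))
a=onz(s,283,170,.157);b=onz(s,283,206,.157);print('grip',a,b,(a+b)/2)
print('jar top',onz(s,350,312,.095), 'nut', status.sense()['eef_rot'])
t=grab('top','top3.png')['pixels'][135:235,195:345,::-1]
cv2.imwrite('pics/c3.png',cv2.resize(cv2.convertScaleAbs(t,alpha=1.6),None,fx=5.2,fy=5.2,interpolation=cv2.INTER_CUBIC))
```

```text
0.11087714573706062 -9.233795613001888
0.12169883330617999 -4.830463154712234
0.12536579736879824 -8.769650829417827
0.12246312388649483 -11.63971513028146
cover [ 0.53093829 -0.16619556  0.131     ]
grip [ 0.56937363 -0.19263944  0.157     ] [ 0.56453195 -0.22278936  0.157     ] [ 0.56695279 -0.2077144   0.157     ]
jar top [ 0.61843402 -0.38190814  0.095     ] nut [-3.14127984e+00 -2.38438928e-04  1.41372647e+00]
```

View pics/c3.png

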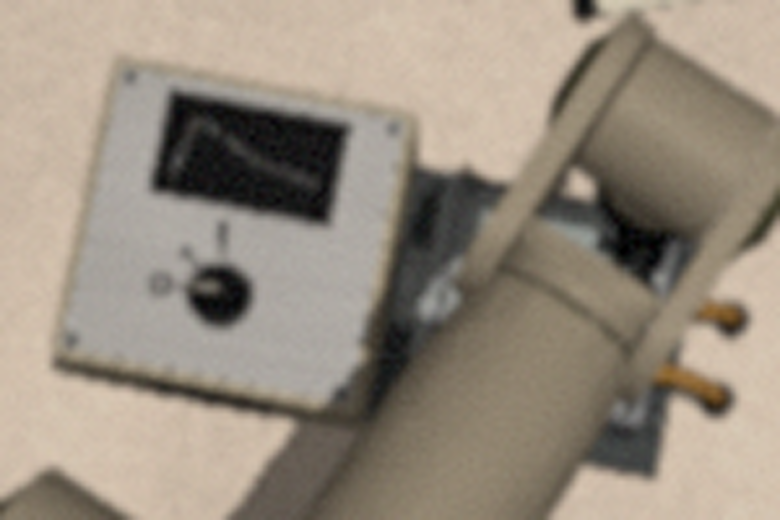

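The pointer is on the ring. Next I descend on the grip bar, keeping the fingertips above the plate.

```bash
python3 -m crank '[[4,5,-30,0,0,0,60],[0,0,-35,0,0,0,50],[0,0,-30,0,0,0,45],[0,0,-20,0,0,0,40],[0,0,-11,0,0,0,40],[0,0,0,0,0,0,40]]' 60
python3 -c "
from h import *
s=grab('wrist','w4.png');print(status.sense()['eef_pos'],status.sense()['eef_rot'])
t=grab('scene','sc4.png')['pixels'][190:290,230:350,::-1]
o=np.zeros((420,800,3),np.uint8);o[:,:560]=s['pixels'][:,:,::-1];o[:200,560:]=cv2.resize(t,(240,200),interpolation=cv2.INTER_CUBIC)
cv2.imwrite('pics/c4.png',o)"
```

```text
t: 5.38
eef_pos: [0.5674, -0.205, 0.1518]
eef_rot: [-3.139, -0.001, 1.417]
ft_force: [0.6, 0.2, -0.2]
width: 0.0404
finger_force: 0.0
[ 0.56810735 -0.20566497  0.15371357] [-3.14129871e+00 -1.78339122e-04  1.41697890e+00]
```

View pics/c4.png

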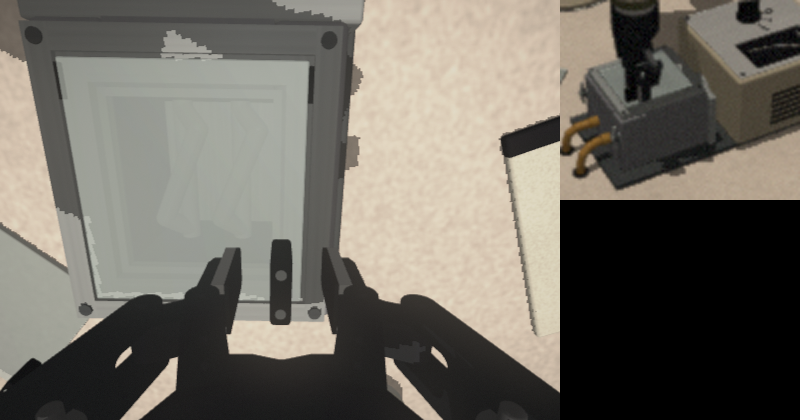

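The bar sits midway between the fingers, at columns 271–291 and rows 240–322.

```bash
python3 -c "
from h import *
s=np.load('pics/w4.npz')
for p,z in [((281,242),.157),((281,322),.157),((281,276),.157),((280,314),.157),((281,295),.157),((57,58),.131),((309,62),.131),((302,300),.131),((98,296),.131)]: print(p,onz(s,*p,z))
for i in range(1): print(status.sense()['eef_pos'],status.sense()['qpos'])
"
```

```text
(281, 242) [ 0.57039746 -0.18699466  0.157     ]
(281, 322) [ 0.56420775 -0.2269246   0.157     ]
(281, 276) [ 0.56789143 -0.20316109  0.157     ]
(280, 314) [ 0.56441731 -0.22255389  0.157     ]
(281, 295) [ 0.56641305 -0.21269813  0.157     ]
(57, 58) [ 0.48458993 -0.09659315  0.131     ]
(309, 62) [ 0.59390078 -0.1152269   0.131     ]
(302, 300) [ 0.57470547 -0.23410491  0.131     ]
(98, 296) [ 0.46414692 -0.21468226  0.131     ]
[ 0.56857431 -0.20614222  0.15483355] [-5.41349423e-01  5.63831758e-01  1.36585435e+00  6.87995147e-05
  1.20998778e+00 -3.87328470e-01]
```

```bash
python3 -m crank '[[-1,-4,-4,0,0,0,30],[0,0,0,0,0,0,15],[0,0,0,0,0,0,4],[0,0,0,0,0,0,4],[0,0,0,0,0,0,4],[0,0,0,0,0,0,4],[0,0,0,0,0,0,4]]' 60
python3 -c "
from h import *
p=status.sense()['eef_pos'];print(p)
T=np.array([.4844,-.0967]);r=p[:2]-T;d=r/np.hypot(*r);L=np.hypot(*r);Z=p[2]-.126
print(d,L,'axis',d[1],-d[0])
q=None
for th in np.arange(0,.801,.05):
  h=L*np.cos(th)-Z*np.sin(th);z=L*np.sin(th)+Z*np.cos(th)
  c=np.array([*(d*h),z])*1000
  if q is not None: print(round(th,2),(c-q).round(1))
  q=c
"
```

```text
t: 6.07
eef_pos: [0.5673, -0.211, 0.1502]
eef_rot: [3.14, 0.001, 1.415]
ft_force: [-1.3, -0.9, 6.2]
width: 0.0086
finger_force: 60.1
[ 0.56725051 -0.2109666   0.15021123]
[ 0.58700112 -0.80958612] 0.14114199017260637 axis -0.8095861194022214 -0.5870011203321952
0.05 [-0.8  1.1  7. ]
0.1 [-1.   1.4  6.9]
0.15 [-1.2  1.7  6.9]
0.2 [-1.4  2.   6.7]
0.25 [-1.6  2.2  6.6]
0.3 [-1.8  2.5  6.5]
0.35 [-2.   2.8  6.3]
0.4 [-2.2  3.   6.1]
0.45 [-2.4  3.2  5.9]
0.5 [-2.5  3.5  5.7]
0.55 [-2.7  3.7  5.5]
0.6 [-2.8  3.9  5.3]
0.65 [-3.   4.1  5. ]
0.7 [-3.1  4.3  4.8]
0.75 [-3.3  4.5  4.5]
0.8 [-3.4  4.7  4.2]
```

```bash
python3 -m crank '[[-0.7,0.9,7,-0.0405,-0.0294,0,4],[-1,1.3,7,-0.0405,-0.0294,0,4],[-1.2,1.6,6.9,-0.0405,-0.0294,0,4],[-1.4,2,6.7,-0.0405,-0.0294,0,4]]'
python3 -m crank '[[-1.6,2.2,6.6,-0.0405,-0.0294,0,4],[-1.8,2.5,6.5,-0.0405,-0.0294,0,4],[-2,2.8,6.3,-0.0405,-0.0294,0,4],[-2.2,3,6.2,-0.0405,-0.0294,0,4],[0,0,0,0,0,0,4]]'
python3 -c "
from h import *
t=grab('scene','sc5.png')['pixels'][160:290,230:390,::-1]
cv2.imwrite('pics/c5.png',cv2.resize(t,(800,600),interpolation=cv2.INTER_CUBIC)[:600])"
```

```text
t: 6.4
eef_pos: [0.5633, -0.205, 0.1778]
eef_rot: [2.995, 0.143, 1.405]
ft_force: [2.6, -1.4, 0.4]
width: 0.0091
finger_force: 59.3
t: 6.82
eef_pos: [0.5556, -0.1935, 0.2041]
eef_rot: [2.846, 0.282, 1.375]
ft_force: [4.3, -1.5, 0.4]
width: 0.0082
finger_force: 59.2
```

View pics/c5.png

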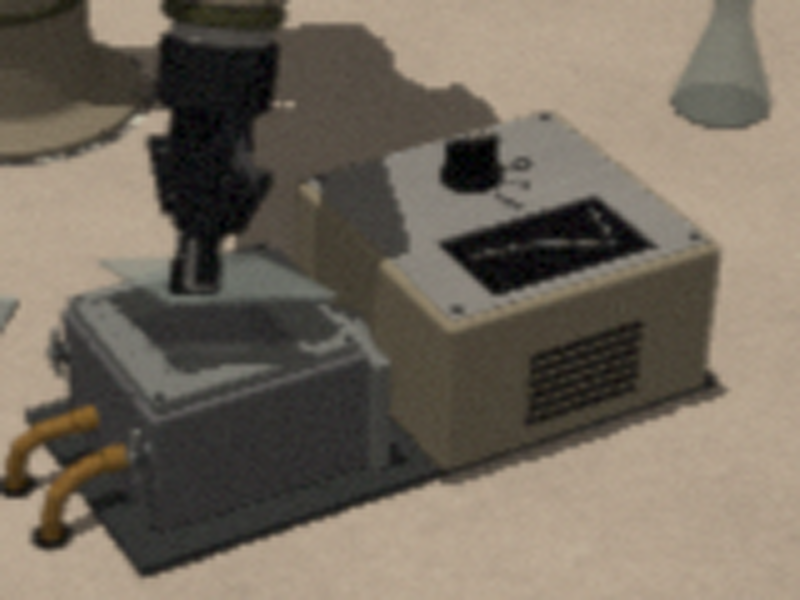

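The cover has peeled, with its toe still down and the frame in place. I'll keep tilting while lifting, then centre it.

```bash
python3 -m crank '[[-2.4,3.2,11,-0.0405,-0.0294,0,4],[-2.5,3.5,11,-0.0405,-0.0294,0,4],[-2.7,3.7,11,-0.0405,-0.0294,0,4],[-2.8,3.9,10.5,-0.0405,-0.0294,0,4],[-3,4,10,-0.0405,-0.0294,0,4],[-3.1,4.3,10,-0.0405,-0.0294,0,4],[-3.3,4.5,9.5,-0.0405,-0.0294,0,4],[-3.4,4.7,9,-0.0405,-0.0294,0,4]]'
python3 -m crank '[[6,-9,1,0,0,0,4],[9,-14,1,0,0,0,4],[9,-14,1,0,0,0,4],[9,-14,1,0,0,0,4],[9,-13,1,0,0,0,4],[4,-5,1,0,0,0,4],[0,0,0,0,0,0,4],[0,0,0,0,0,0,4]]'
python3 - <<'E'
from h import *
from scipy.spatial.transform import Rotation as Ro
st=status.sense();R=Ro.from_euler('xyz',st['eef_rot']);R0=Ro.from_euler('xyz',[3.1405,0,1.415])
toe0=np.array([.4844-.5673,-.0967+.211,.126-.1502])
print(st['eef_pos'],'toe',st['eef_pos']+(R*R0.inv()).apply(toe0),'tilt',(R*R0.inv()).magnitude(),'want .530 -.166 .173')
t=grab('scene','sc6.png')['pixels'][130:290,220:433,::-1]
cv2.imwrite('pics/c6.png',cv2.resize(t,(800,600),interpolation=cv2.INTER_CUBIC))
E
```

```text
t: 7.53
eef_pos: [0.5314, -0.1628, 0.284]
eef_rot: [2.514, 0.535, 1.238]
ft_force: [0.1, -0.5, -0.4]
width: 0.0086
finger_force: 59.2
t: 8.2
eef_pos: [0.5776, -0.2316, 0.2896]
eef_rot: [2.515, 0.533, 1.239]
ft_force: [-0.5, 0.5, -1.1]
width: 0.0088
finger_force: 59.1
[ 0.57757722 -0.23164594  0.28960133] toe [ 0.52976466 -0.16594346  0.17161962] tilt 0.7979340905732417 want .530 -.166 .173
```

View pics/c6.png

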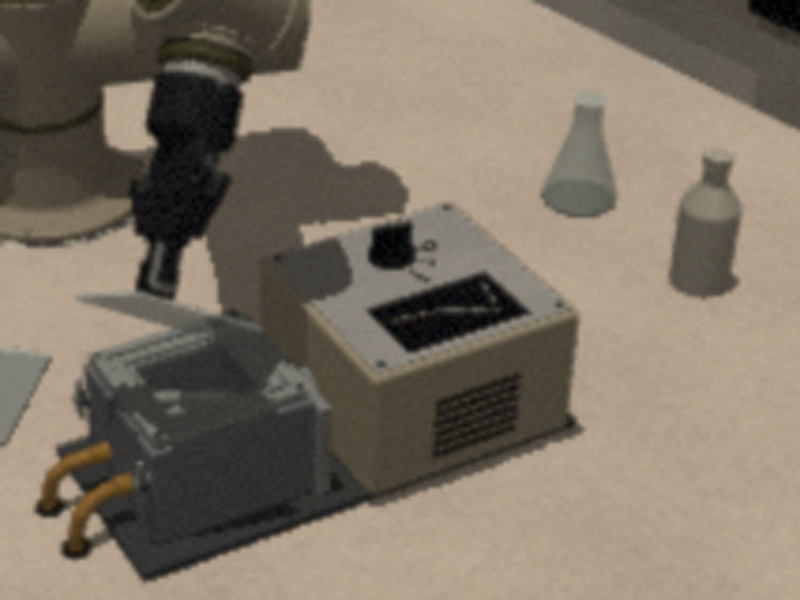

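The cover is held in the air and tilted, with the frame in place. I'll check the plate's actual corners against the rigid prediction, in case it slipped in the grip.

Run:
```python
from h import *
from scipy.spatial.transform import Rotation as Ro
st=status.sense();D=Ro.from_euler('xyz',st['eef_rot'])*Ro.from_euler('xyz',[3.1405,0,1.415]).inv()
s=np.load('pics/sc6.npz');K=s['camera_matrix'];T=np.linalg.inv(s['cam_to_world'])
img=s['pixels'][:,:,::-1].copy(); x=np.array([.987,-.159,0]);y=np.array([.159,.987,0])
big=cv2.resize(img[180:270,230:330],None,fx=6,fy=6,interpolation=cv2.INTER_CUBIC)
big=cv2.convertScaleAbs(big,alpha=1.5)
P=[]
for a,b in((-56,61),(56,61),(56,-61),(-56,-61)):
    p0=np.array([.530,-.166,.126])+a/1e3*x+b/1e3*y
    w=st['eef_pos']+D.apply(p0-[.5673,-.211,.1502]); c=T[:3,:3]@w+T[:3,3]
    q=K@[c[0],-c[1],-c[2]]; q=q[:2]/q[2]; P.append((q-[230,180]+.5)*6); print(w.round(3),q.round(1))
for p in P: cv2.circle(big,tuple(int(v) for v in p),4,(0,0,255),1)
cv2.imwrite('pics/c7.png',big)
```

```text
[ 0.53  -0.166  0.172] [271.7 218. ]
[ 0.626 -0.164  0.229] [289.9 217.6]
[ 0.592 -0.263  0.29 ] [256.2 207.5]
[ 0.495 -0.265  0.234] [239.4 208.6]
```

View pics/c7.png

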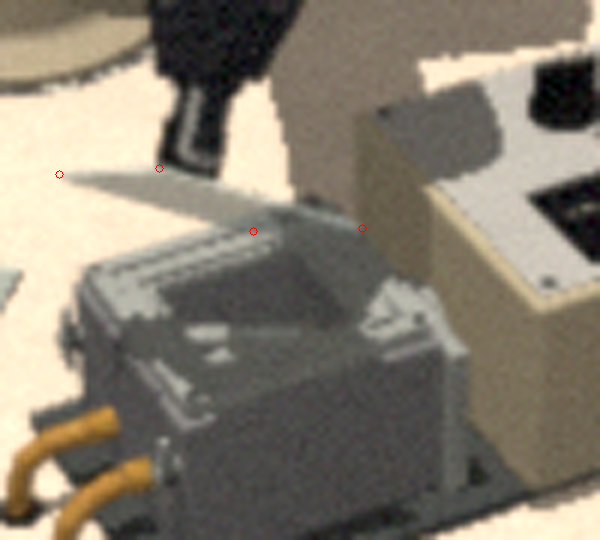

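The predicted corners at (59,174), (159,168), (361,228) and (253,231) match the plate, so there was no slip and it can be handed in.

```bash
python3 -c "
from rig import ticket
print(ticket.sign_off())"
```

```text
the job is handed in; nothing more can be done
None
```

The job is handed in (no verdict came back): the selector is at stop, and the cover was peeled off grip corner first and is held at about 45° with its opposite corner about 5 cm above the middle of the bowl; the frame looked still seated in the pictures.

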